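Index the jig carrier to the next station and lock it

ROBOT

A 6-joint arm with a two-finger parallel gripper is mounted at the origin on a cart in front of the work surface, level with it; the furniture and walls round the work are solid. World frame = base frame: x ahead of the robot, y to its left, z up, the work surface at z = 0. Lengths are in mm, angles in rad, forces in N, time in s.
With the tool pointing down it reaches from about 375 to 825 mm from the base axis. Payload 5.5 kg.
Tool frame: the origin (TCP) lies midway between the tips of the shut fingers; the grasp point (between the pads) lies 19 mm behind it (env.grasp_offset is the z of the grasp point in the tool frame, in mm); z points along the fingers, y is the direction in which the jaws open and shut (so a half turn about z gives the same grasp; the last joint's range is limited). The gripper opens to 85 mm and grips with 20 to 120 N. Pads are 22 mm wide; open, the fingers measure 114 mm over their backs; the gripper's body (76 mm by 85 mm) begins 54 mm behind the grasp point. The pads swing forward as they close: fully open they stand 13 mm farther back than shut.
Start: joints at [-1.215, 0.314, -0.047, 1.21, 0, 1.571], TCP at [209.001, -562.418, 231.299] pointing down, gripper open.
Joint ranges: [-2.67, 2.67], [-0.69, 1.73], [-1.03, 1.25], [-2.08, 2.16], [-1.42, 1.45], [-3.14, 3.14]. Speed limits (rad/s): [2.39, 2.39, 3.01, 3.14, 3.14, 3.14].

INTERFACE

Orientations are given as [roll, pitch, yaw] about the fixed x, y, z axes, in that order (R = Rz(yaw) Ry(pitch) Rx(roll)).
In Python, from bench import env gives the robot as it stands.
- The arm moves only by the shell command python3 -m jog 'ROWS'. ROWS is JSON, a list that holds one entry, the list of rows, each a list of 5 numbers: the shift along the tool's x, y, z in m, then the turn about the tool's z in rad, then the gripper command: -1 is fully open, 1 is shut, values between are in proportion. In form: [[[tx, ty, tz, yaw, fingers], ...]]. A call has 1 to 5 rows; each row is the pose to reach, as a shift and turn from the pose commanded when the call began, along the tool's axes at that moment; what a row does not reach only later rows make up. A row lasts 1/10 s, in which the tool goes at most 50 mm and 8.59 degrees, less where a joint would pass 70% of its speed; a pose out of reach is approached as far as the arm can. A call with a gripper value outside its range is refused whole. The fingers move at their own pace and stop on an object; the grip force is fixed at half the most. Time passes only in rows, so rows that repeat a pose let the fingers close. It gives the time, the measured TCP pose, the force and the opening at its end, in the units of the state.
- env.observe(): the state, without advancing time (a new reading comes with each control period).
- env.get_image(name): name is "scene" or "top" or "wrist"; returns a dict with "image" (480x640x3 uint8, red, green, blue), "mtx" (3x3 intrinsics, pixels), "rvec" (rotation vector, rad) and "tvec" (3), from world to camera coordinates, as OpenCV has them. Camera axes: x right, y down, z forward; pixel columns grow to the right and rows downward; lengths in mm; the calibration is good to about 2 mm. A picture is of the moment at which its call begins. There is no depth.
- env.sign_off(): hands the job in, once; it reports no verdict.
The state is a dict: "clock": time; "joint_positions": joint angles; "qvel": joint speeds; "joint_efforts": joint torques, N m; "tool_pos": TCP position; "orientation": TCP orientation; "force": force on the tool from outside, world axes, zero at the start; "torque": the same for the moment, N m; "grip_width": finger opening in mm.
Only numpy, scipy, OpenCV 4.12 (cv2) and the standard library are available. Lean on these libraries where they do the work, as an engineer would, in place of code of your own. Each camera call takes 0.05 s, during which the arm holds its last target.

TASK

Push the jig carrier along its rail to the next station, the first notch it comes to, so that it clicks into the notch without running on past it. Then tighten the black ratchet knob on the carrier clockwise until its screw is home and the knob slips and clicks, and let go. Leave the tools lying around the slide where they are.

Things in the scene. Friction and masses are not known exactly. Their poses are not given: they have to be found in the camera images.
- slide_base: the fixed indexing slide: dark steel base plate 140 x 460 x 12 mm with an aluminium rail 60 mm wide along its middle (rail top 30 mm above the table) and a steel end stop at each end (top 42 mm above the table). Origin at the centre of the underside, on the table. Its y axis runs along the rail; the carrier travels towards -y from its start. It may stand turned by up to 0.2 rad.
- jig_carrier (a joint): travel of the carrier along the rail in m, growing towards the base's -y, 0 to 0.215; starts at 0 to 0.05. The first notch (next station) is at 0.110, the second at 0.190. Sliding friction 1.5 N. A spring plunger drops between two half-round ribs at each station: riding over a rib takes about 15 N, it pulls the carrier true over the last 4 mm and holds it against about 12 N.
- push_face (a point): centre of the outer face (facing the base's +y, away from the travel) of the push plate: an upright steel plate at the carrier's rear end, 64 mm wide across the rail, 12 mm thick, from the deck (48 mm above the table) up to 91 mm; this point is 75 mm up. Behind it only the 42 mm high end stop. Deck 180 x 90 mm; a flat bar is fixed crosswise at its front end (top 62 mm up).
- carrier_mark (a point): foot of the spring plunger's housing in the middle of the carrier's side that faces the robot (base's -x side), 26 mm above the table; the carrier is at a station when this point coincides with that station's point
- station1 (a point): point above the first notch (between the two ribs nearest the start end), 26 mm above the table: the next station, where the carrier must stop
- station2 (a point): the same for the second notch, 80 mm farther on; the carrier must not go there
- knob_grip (a point): on the axis of the black ratchet knob, at the height to grip it (87 mm above the table). The knob is upright and round, 48 mm across its ribs (solid body 45 mm), from 68 to 102 mm above the table, on the rail's centre line, 10 mm behind the carrier's middle; its axis is 78 mm ahead of push_face, so 66 mm from the push plate's inner face. It rides with the carrier.
- lock_screw (a joint): angle of the lock screw in rad, growing as it is turned clockwise seen from above; starts between 0.4 and 0.9, home (hard stop) at 1.2. The knob drives it through the ratchet; it resists with about 0.04 N m.
- ratchet_knob (a joint): angle in rad by which the knob has slipped clockwise on the screw; 0 at the start. It slips only once the screw is home, at about 0.13 N m; one click every 0.52 rad, the first at 0.26. Turned back, the knob takes the screw back with it.
- try_square: steel try square, 172 x 100 x 16 mm, lying beyond the slide; leave alone
- centre_punch: steel centre punch, 116 mm long, 12 mm thick, lying on the robot's side of the slide; leave alone
- caliper: steel caliper, 202 x 80 x 16 mm, lying on the robot's side of the slide; leave alone
- magnet_square_1: flat welding magnet, 65 x 65 x 15 mm, lying to the right; leave alone
- spanner_1: combination spanner, 231 mm long, lying to the right; leave alone

How it is judged:
By the outcome, as a careful person would: the job done as asked, in the order asked, and still so for the second after the job is handed in, with the robot touching nothing.
It also fails if it takes over 51 s, if anything falls off the work surface, if the arm or the gripper's body presses on something with over 40 N, if the wrist force passes 120 N, or if a joint passes its speed limit or range.

## Working session

There is one attempt and no reset: what is moved stays moved. The work goes in short steps, Python scripts to look and compute and a shell command to move; the robot and the scene stay as the last step left them, time stands still between calls to the robot, and variables do not carry over. Pictures are saved under pics/ and viewed, and the job is handed in when it is done.

```bash
mkdir -p pics; ls
python3 - <<'E'
from bench import env
import cv2
print(env.observe())
for n in ["scene","top","wrist"]:
    d=env.get_image(n); cv2.imwrite(f"pics/{n}0.png",d["image"][:,:,::-1]); print(n,d["mtx"].tolist(),d["rvec"],d["tvec"])
E
```

```text
pics
{'clock': 0.0, 'joint_positions': array([-1.21501605e+00,  3.14211078e-01, -4.80546383e-02,  1.21022256e+00,
        9.79797858e-06,  1.57082211e+00]), 'qvel': array([0.00057702, 0.00147615, 0.00171168, 0.00082249, 0.00119827,
       0.00123154]), 'joint_efforts': array([-3.89616005e-03, -5.39588606e+01,  3.39748764e+01,  1.90350157e-02,
       -3.77304659e-04,  6.13849622e-06]), 'tool_pos': array([ 208.79560253, -561.88411386,  230.45425396]), 'orientation': array([-3.13990071e+00, -9.75434673e-06,  3.55754481e-01]), 'force': array([ 0.43844482, -0.60357091, -0.55538456]), 'torque': array([-0.02010725,  0.00662138,  0.06251663]), 'grip_width': 85.41206340178937}
scene [[486.46709697953986, 0.0, 313.97464739698523], [0.0, 486.46709697953986, 234.1201595089531], [0.0, 0.0, 1.0]] [ 0.65928528 -2.67965731  1.11868397] [ 438.35075329  264.03602236 1002.31398227]
top [[621.968954265156, 0.0, 323.9076430173793], [0.0, 621.968954265156, 247.28240800892445], [0.0, 0.0, 1.0]] [ 2.16837891 -2.21983631  0.04103496] [ -12.35472891  518.90763621 1406.7359198 ]
wrist [[346.87866857294176, 0.0, 323.02812418400333], [0.0, 346.87866857294176, 244.76568065799748], [0.0, 0.0, 1.0]] [-2.34953726  1.63397689  0.27048863] [-598.82458034  -40.2879057   379.75128684]
```

View pics/scene0.png

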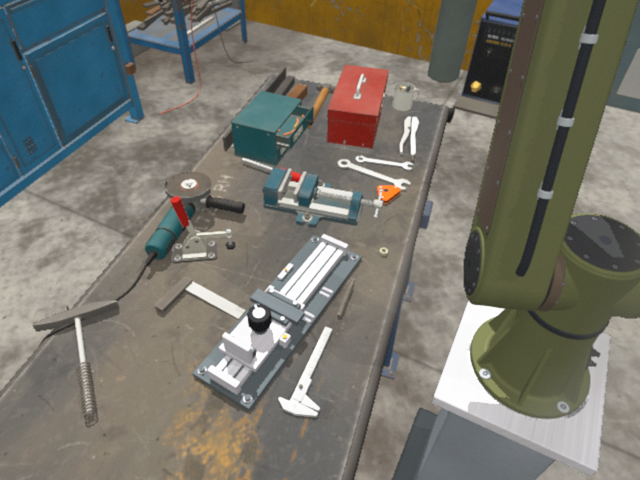

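View pics/top0.png

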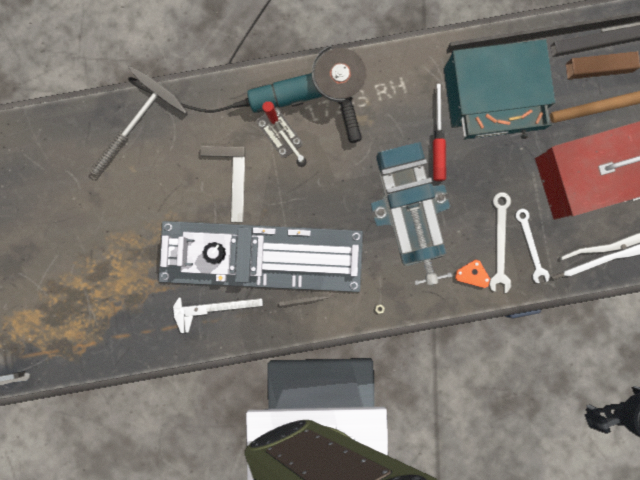

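View pics/wrist0.png

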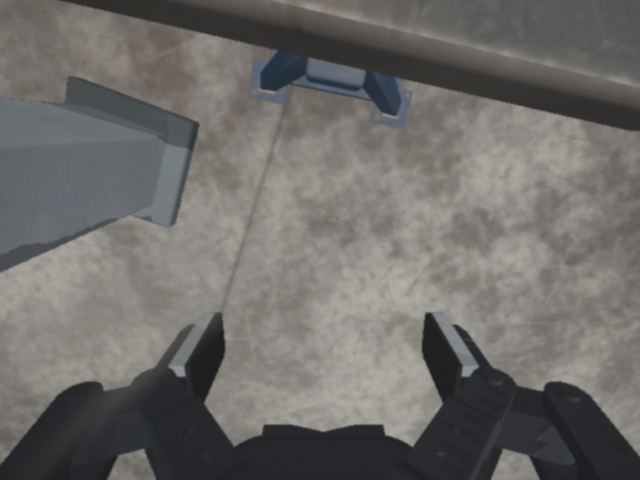

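The scene view shows the slide at the start end with the knob at about (259,317). In the top view the base spans about (160,222) to (362,292), the knob is at about (213,252), and travel is to the right. I'll zoom in next.

```bash
cat > h.py <<'E'
import cv2, numpy as np
from bench import env
def ray(d,uv,z):
    R=cv2.Rodrigues(np.array(d["rvec"],float))[0]; t=np.array(d["tvec"],float).ravel()
    v=R.T@np.linalg.solve(d["mtx"],[uv[0],uv[1],1.]); c=-R.T@t
    return c+v*(z-c[2])/v[2]
def proj(d,p): return cv2.projectPoints(np.array([p],float),np.array(d["rvec"],float),np.array(d["tvec"],float),np.array(d["mtx"]),None)[0].ravel()
def crop(d,x0,y0,x1,y1,s,f): cv2.imwrite(f,cv2.resize(d["image"][y0:y1,x0:x1,::-1],None,fx=s,fy=s,interpolation=cv2.INTER_CUBIC))
E
python3 - <<'E'
from h import *
d=env.get_image("top"); crop(d,150,205,375,310,3.5,"pics/tc.png")
g=cv2.cvtColor(d["image"],cv2.COLOR_RGB2HSV)
d2=env.get_image("scene"); crop(d2,190,230,370,410,3.3,"pics/sc.png")
for c in [(0,0,0)]: print(ray(d,(160,222),12))
E
```

```text
[585.28084694 349.37290165  12.        ]
```

View pics/tc.png

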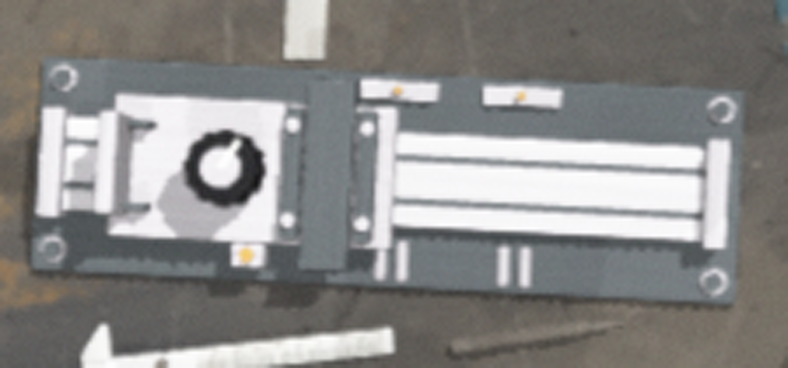

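View pics/sc.png

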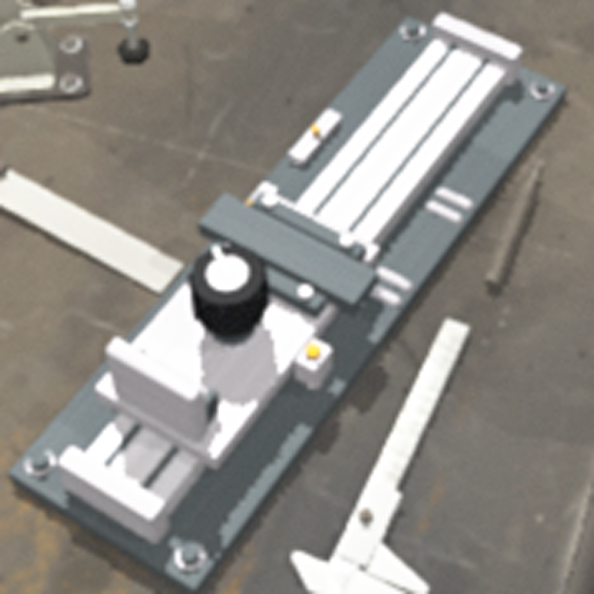

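Run:
```python
from h import *
d=env.get_image("top");d2=env.get_image("scene")
T=lambda x,y:(150+(x+.5)/3.5-.5,205+(y+.5)/3.5-.5); S=lambda x,y:(190+(x+.5)/3.3-.5,230+(y+.5)/3.3-.5)
ct=np.array([ray(d,T(*p),12)[:2] for p in [(42,60),(743,92),(735,303),(32,270)]])
cs=np.array([ray(d2,S(*p),12)[:2] for p in [(12,474),(412,18),(565,90),(195,590)]])
for c in (ct,cs):
    print(c.round(1).tolist(), c.mean(0)); ax=(c[0]+c[3]-c[1]-c[2])/2; print(np.linalg.norm(ax), np.degrees(np.arctan2(-ax[0],ax[1])), np.linalg.norm((c[0]+c[1]-c[2]-c[3])/2))
c=ct.mean(0); ax=(ct[0]+ct[3]-ct[1]-ct[2]); ax/=np.linalg.norm(ax); ex=np.array([ax[1],-ax[0]])
L=lambda p:(round((p[:2]-c)@ex,1),round((p[:2]-c)@ax,1))
for n,p,z in [("station1 ribs",(391,263),15),("st2",(514,267),15),("knob top",(224,168),102),("plate outer top L",(97,112),91),("plate outer bot",(94,212),91),("mark top",(247,255),45),("bar L",(303,180),62),("bar R",(352,180),62),("deck front",(393,180),48),("stop inner R",(703,190),42)]:
    q=ray(d,T(*p),z); print("T",n,q.round(1),L(q))
for n,p,z in [("st1",(393,285),15),("st2",(449,204),15),("knobtop",(229,272),102),("plate inner/outer topL",(110,345),91),("plate topR",(205,408),91),("mark",(313,352),45)]:
    q=ray(d2,S(*p),z); print("S",n,q.round(1),L(q))
```

```text
[[585.7, 345.6], [553.8, -112.1], [416.7, -103.4], [448.6, 353.7]] [501.1866813  120.94702753]
458.49824128414247 -3.9962686182436684 137.32588590559973
[[583.8, 343.5], [549.0, -111.5], [415.1, -98.2], [448.4, 353.8]] [499.09600656 121.9193183 ]
454.77194021132414 -4.290059953529936 135.1755468120239
T station1 ribs [447.8 119.3  15. ] (np.float64(-53.2), np.float64(-5.4))
T st2 [443.3  39.5  15. ] (np.float64(-52.0), np.float64(-85.3))
T knob top [508.4 210.7 102. ] (np.float64(1.0), np.float64(90.1))
T plate outer top L [545.3 290.7  91. ] (np.float64(32.2), np.float64(172.4))
T plate outer bot [483.7 293.3  91. ] (np.float64(-29.5), np.float64(170.7))
T mark top [455.1 207.5  45. ] (np.float64(-52.0), np.float64(83.1))
T bar L [501.4 168.5  62. ] (np.float64(-3.1), np.float64(47.5))
T bar R [500.7 137.7  62. ] (np.float64(-1.7), np.float64(16.7))
T deck front [500.5 113.4  48. ] (np.float64(-0.1), np.float64(-7.6))
T stop inner R [489.7 -83.4  42. ] (np.float64(2.8), np.float64(-204.7))
S st1 [445.5 117.9  15. ] (np.float64(-55.4), np.float64(-7.0))
S st2 [442.7  40.   15. ] (np.float64(-52.7), np.float64(-84.8))
S knobtop [508.  210.7 102. ] (np.float64(0.5), np.float64(90.0))
S plate inner/outer topL [546.3 280.5  91. ] (np.float64(33.9), np.float64(162.3))
S plate topR [475.5 290.   91. ] (np.float64(-37.4), np.float64(166.8))
S mark [456. 204.  45.] (np.float64(-50.8), np.float64(79.7))
```

```bash
cat > go.py <<'E'
import sys
from h import *
x,y,z,yaw=map(float,sys.argv[1:5])
o=env.observe(); p=o["tool_pos"]; w=o["orientation"][2]; D=np.array([x,y,z])-p
print("t",o["clock"],"pos",p.round(1),"yaw",round(w,3),"F",o["force"].round(1),"g",round(o["grip_width"],1))
print("shift m",(np.array([D[0]*np.cos(w)+D[1]*np.sin(w),D[0]*np.sin(w)-D[1]*np.cos(w),-D[2]])/1000).round(4),"yaw",round((w-yaw+np.pi)%(2*np.pi)-np.pi,3))
E
cat > base.py <<'E'
import sys,numpy as np
c=np.array([501.2,120.9]);a=np.radians(4.0)
def W(x,y): return c+x*np.array([np.cos(a),-np.sin(a)])+y*np.array([np.sin(a),np.cos(a)])
if __name__=="__main__": print(W(float(sys.argv[1]),float(sys.argv[2])))
E
python3 base.py 0 215; python3 go.py 500 -250 231 1.5
```

```text
[516.19764185 335.37627081]
t 0.35 pos [ 208.9 -562.3  231.1] yaw 0.356 F [ 0.5 -0.4 -0.2] g 85.6
shift m [ 3.816e-01 -1.914e-01  1.000e-04] yaw -1.144
```

```bash
python3 -m jog '[[[0.045,-0.022,0,-0.15,1],[0.09,-0.044,0,-0.3,1],[0.134,-0.067,0,-0.45,1],[0.178,-0.09,0,-0.6,1],[0.222,-0.112,0,-0.75,1]]]'; python3 go.py 500 -50 231 1.5
```

```text
clock: 0.85
tool_pos: [379.1, -378.5, 231.5]
orientation: [3.141, 0.0, 1.112]
force: [1.3, -1.4, -0.3]
grip_width: 12.2
t 0.85 pos [ 379.1 -378.5  231.5] yaw 1.112 F [ 1.3 -1.4 -0.3] g 12.2
shift m [ 0.3481 -0.0372  0.0005] yaw -0.388
```

```bash
python3 -m jog '[[[0.05,-0.005,0,-0.1,1],[0.1,-0.01,0,-0.2,1],[0.15,-0.015,0,-0.3,1],[0.2,-0.02,0,-0.388,1],[0.25,-0.026,0,-0.388,1]]]'; python3 go.py 516 335 231 1.501
```

```text
clock: 1.35
tool_pos: [467.0, -144.4, 231.6]
orientation: [3.141, 0.0, 1.495]
force: [0.5, -0.1, -0.4]
grip_width: 0.2
t 1.35 pos [ 467.  -144.4  231.6] yaw 1.495 F [ 0.5 -0.1 -0.4] g 0.2
shift m [0.4817 0.0128 0.0006] yaw -0.006
```

```bash
python3 -m jog '[[[0.05,0.002,0,-0.006,1],[0.1,0.003,0,-0.006,1],[0.15,0.004,0,-0.006,1],[0.2,0.006,0,-0.006,1],[0.25,0.007,0,-0.006,1]]]';  python3 go.py 516 335 231 1.501
```

```text
clock: 1.85
tool_pos: [492.7, 104.4, 231.6]
orientation: [3.141, -0.0, 1.5]
force: [1.0, -0.0, 0.6]
grip_width: 0.1
t 1.85 pos [492.7 104.4 231.6] yaw 1.5 F [ 1.  -0.   0.6] g 0.1
shift m [0.2316 0.0069 0.0006] yaw -0.001
```

```bash
python3 -m jog '[[[0.05,0.002,0,0,1],[0.1,0.003,0,0,1],[0.15,0.004,0,0,1],[0.2,0.005,0,0,1],[0.232,0.006,0,0,1]]]';  python3 go.py 516 335 62 1.501; python3 -c "
from h import *
cv2.imwrite('pics/w1.png',env.get_image('wrist')['image'][:,:,::-1])"
```

```text
clock: 2.35
tool_pos: [514.9, 336.8, 231.1]
orientation: [3.141, -0.001, 1.502]
force: [0.9, -0.1, 0.0]
grip_width: 0.0
t 2.35 pos [514.9 336.8 231.1] yaw 1.502 F [ 0.9 -0.1  0. ] g 0.0
shift m [-0.0017  0.0013  0.1691] yaw 0.001
```

View pics/w1.png

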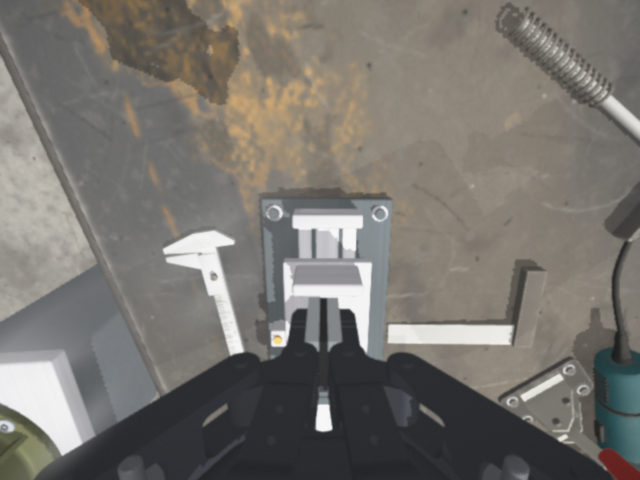

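The wrist view shows the fingers lined up with the push plate: plate at about (327,275), end stop at (328,218). I'll check the plate's position from this view.

Run:
```python
from h import *; import base
d=env.get_image("wrist"); crop(d,250,180,410,320,4,"pics/wc.png")
for y in (168,171.5): print([proj(d,[*base.W(x,y),91]).round(1).tolist() for x in (-32,32)])
print(proj(d,[*env.observe()["tool_pos"]]))
```

```text
[[288.1, 287.8], [359.7, 287.9]]
[[287.9, 284.2], [359.9, 284.4]]
[322.14110197 322.65791234]
```

View pics/wc.png

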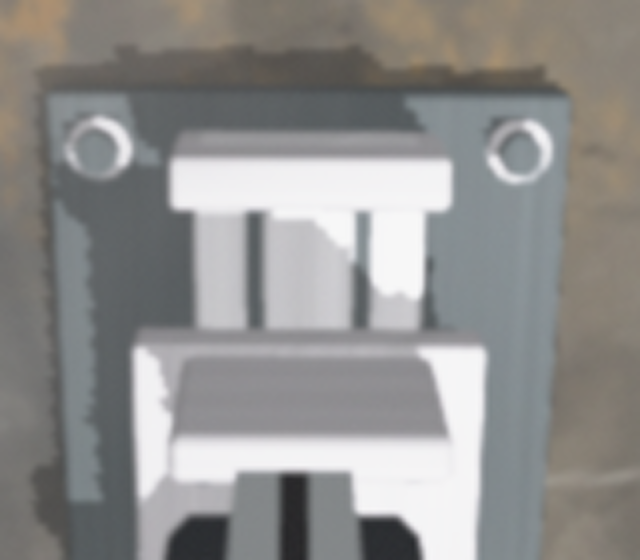

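```bash
python3 -m jog '[[[0,0.001,0.05,0,1],[0,0.001,0.1,0,1],[-0.001,0.001,0.14,0,1],[-0.002,0.001,0.16,0,1],[-0.002,0.001,0.169,0,1]]]';  python3 base.py 0 185; python3 go.py 514 305 62 1.501
```

```text
clock: 2.95
tool_pos: [514.2, 329.2, 59.6]
orientation: [-3.138, 0.003, 1.499]
force: [-1.0, -0.0, -0.1]
grip_width: 0.0
[514.10494764 305.4493493 ]
t 2.95 pos [514.2 329.2  59.6] yaw 1.499 F [-1.  -0.  -0.1] g 0.0
shift m [-0.0241  0.0015 -0.0024] yaw -0.002
```

```bash
python3 -m jog '[[[-0.01,0.001,0,0,1],[-0.018,0.001,0,0,1],[-0.022,0.001,0,0,1]]]'; python3 -m jog '[[[-0.003,0,0,0,1],[-0.005,0,0,0,1]]]';python3 -m jog '[[[-0.003,0,0,0,1],[-0.005,0,0,0,1]]]'; python3 go.py 514 305 62 1.501
```

```text
clock: 3.25
tool_pos: [516.5, 308.6, 64.1]
orientation: [3.139, -0.001, 1.499]
force: [0.6, -0.2, -0.4]
grip_width: 0.1
clock: 3.45
tool_pos: [515.7, 304.2, 63.4]
orientation: [3.14, -0.001, 1.499]
force: [0.5, -0.3, 0.4]
grip_width: -0.1
clock: 3.65
tool_pos: [514.8, 299.4, 62.6]
orientation: [3.141, -0.001, 1.5]
force: [0.0, 1.5, 1.2]
grip_width: 0.1
t 3.65 pos [514.8 299.4  62.6] yaw 1.5 F [0.  1.5 1.2] g 0.1
shift m [ 0.0055 -0.0012  0.0006] yaw -0.001
```

Contact: the force is 1.5 N with the TCP at base y 179, so the face is at 168, as measured. About 85 mm is left to station 1.

```bash
python3 -m jog '[[[-0.005,0,0,0,1],[-0.011,0,0,0,1],[-0.018,0,0,0,1],[-0.025,0,0,0,1],[-0.032,0,0,0,1]]]'; python3 -m jog '[[[-0.007,0,0,0,1],[-0.014,0,0,0,1],[-0.02,0,0,0,1],[-0.025,0,0,0,1],[-0.028,0,0,0,1]]]'; python3 go.py 514 305 62 1.501
python3 - <<'E'
from h import *; import base
crop(env.get_image("top"),200,205,320,310,5,"pics/t2.png")
o=env.observe()["tool_pos"][:2]-base.c; print(o@np.array([np.sin(base.a),np.cos(base.a)]))
E
```

```text
clock: 4.15
tool_pos: [512.5, 266.7, 62.4]
orientation: [3.141, -0.0, 1.5]
force: [0.6, 2.5, 2.1]
grip_width: 0.2
clock: 4.65
tool_pos: [510.4, 238.8, 62.2]
orientation: [-3.141, 0.0, 1.499]
force: [-0.5, 1.9, -0.1]
grip_width: 0.1
t 4.65 pos [510.4 238.8  62.2] yaw 1.499 F [-0.5  1.9 -0.1] g 0.1
shift m [ 0.0663 -0.0011  0.0002] yaw -0.002
117.8837325503053
```

View pics/t2.png

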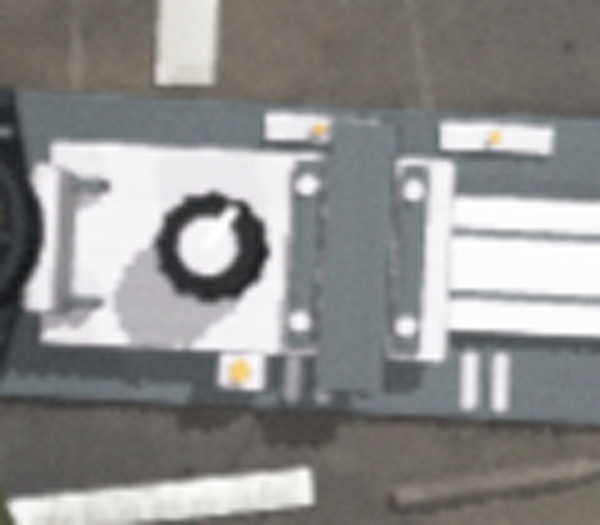

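The carrier is about 25 mm short of station 1. Mark at (240,371) in the crop, ribs centred at about x=307. I'll go slowly from here.

```bash
python3 -m jog '[[[-0.004,0,0,0,1],[-0.008,0,0,0,1],[-0.011,0,0,0,1],[-0.013,0,0,0,1]]]'; for i in 1 2 ; do python3 -m jog '[[[-0.001,0,0,0,1],[-0.002,0,0,0,1]]]' | grep -E 'tool_pos|force'; done
```

```text
clock: 5.1
tool_pos: [509.3, 226.4, 62.2]
orientation: [-3.141, -0.0, 1.5]
force: [-0.0, 4.6, -2.0]
grip_width: 0.1
tool_pos: [509.3, 226.1, 62.2]
force: [-0.6, 8.7, -2.7]
tool_pos: [509.3, 225.5, 62.3]
force: [0.2, 11.4, -5.0]
```

```bash
for i in 1 2 3; do python3 -m jog '[[[-0.0005,0,0,0,1],[-0.001,0,0,0,1]]]' | grep -E 'tool_pos|force'; done
```

```text
tool_pos: [509.1, 223.7, 62.3]
force: [0.1, 7.5, -3.0]
tool_pos: [509.0, 222.0, 62.2]
force: [0.9, 6.1, -2.1]
tool_pos: [508.9, 220.3, 62.2]
force: [-0.4, 4.0, -1.8]
```

```bash
for i in 1 2 3; do python3 -m jog '[[[-0.0005,0,0,0,1],[-0.001,0,0,0,1]]]' | grep -E 'tool_pos|force'; done;  python3 - <<'E'
from h import *; import base
crop(env.get_image("top"),200,205,320,310,5,"pics/t3.png");crop(env.get_image("scene"),190,200,370,380,3.3,"pics/s3.png")
o=env.observe()["tool_pos"][:2]-base.c; print(o@np.array([np.sin(base.a),np.cos(base.a)]),env.observe()["force"])
E
```

```text
tool_pos: [508.8, 218.2, 62.2]
force: [-1.1, 1.5, -1.2]
tool_pos: [508.8, 216.9, 62.3]
force: [-0.3, 1.5, -1.0]
tool_pos: [509.0, 216.0, 62.4]
force: [-0.6, -1.1, -0.1]
95.5499617890532 [ 0.27286565 -0.36875322  0.6240673 ]
```

View pics/t3.png

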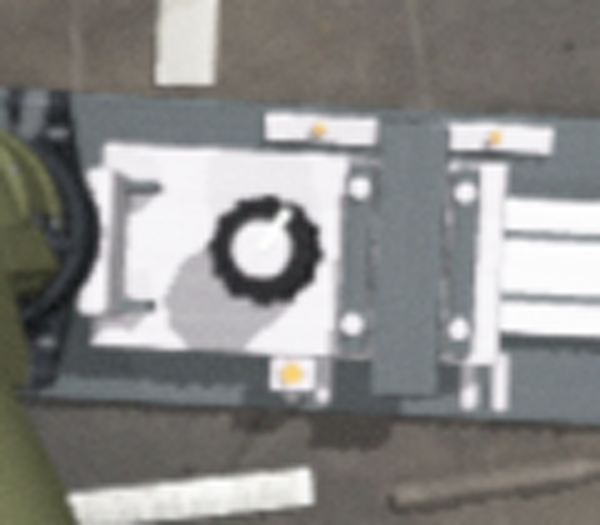

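View pics/s3.png

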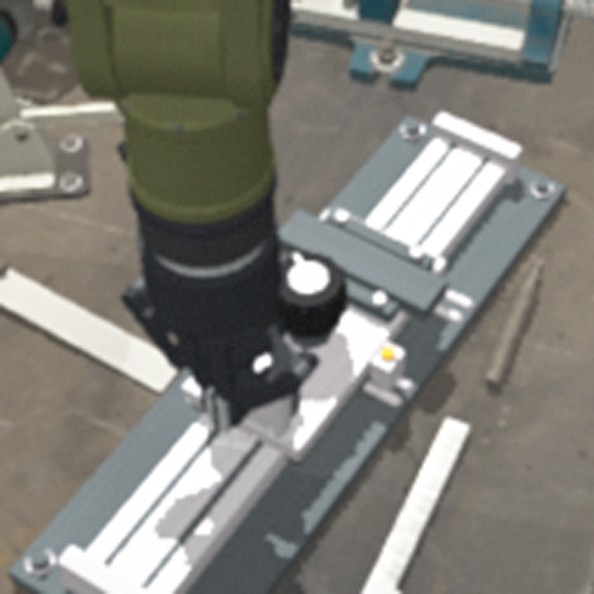

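Run:
```python
from h import *; import base
d=env.get_image("top")
T=lambda x,y:(200+(x+.5)/5-.5,205+(y+.5)/5-.5)
def L(p):
    v=p[:2]-base.c; return (v@np.array([np.cos(base.a),-np.sin(base.a)])).round(1),(v@np.array([np.sin(base.a),np.cos(base.a)])).round(1)
for n,p,z in [("knob",(264,249),102),("mark",(291,374),45),("ribR",(323,380),15),("ribL",(291,400),15),("st2 L",(469,380),15),("st2 R",(500,385),15),("plate",(93,240),91),("plate_in",(112,240),91)]: print(n,L(ray(d,T(*p),z)))
```

```text
knob (np.float64(1.0), np.float64(7.1))
mark (np.float64(-52.3), np.float64(-0.7))
ribR (np.float64(-54.7), np.float64(-11.9))
ribL (np.float64(-64.5), np.float64(2.2))
st2 L (np.float64(-51.6), np.float64(-78.2))
st2 R (np.float64(-53.2), np.float64(-92.4))
plate (np.float64(1.8), np.float64(82.4))
plate_in (np.float64(2.2), np.float64(74.2))
```

The carrier is over the first rib and about 2 mm short of centre, with almost no force. I'll ease it on while watching the force.

```bash
for i in 1 2; do python3 -m jog '[[[-0.0005,0,0,0,1],[-0.001,0,0,0,1]]]' | grep -E 'tool_pos|force'; done
```

```text
tool_pos: [508.8, 215.4, 62.3]
force: [-0.4, 0.0, -0.1]
tool_pos: [508.7, 214.5, 62.3]
force: [0.2, -0.1, -0.0]
```

No contact force any more, so the plunger has pulled the carrier ahead of the fingers. I'll back off, rise and check.

```bash
python3 -m jog '[[[0.01,0,0,0,1],[0.02,0,0,0,1],[0.025,0,-0.03,0,1],[0.025,0,-0.07,0,1],[0.025,0,-0.1,0,1]]]'
python3 - <<'E'
from h import *; import base
d=env.get_image("top")
crop(d,200,205,320,310,5,"pics/t4.png");crop(env.get_image("scene"),190,200,370,380,3.3,"pics/s4.png")
E
```

```text
clock: 7.75
tool_pos: [510.8, 240.8, 164.3]
orientation: [3.141, -0.001, 1.501]
force: [0.8, 0.1, 0.7]
grip_width: 0.1
```

View pics/t4.png

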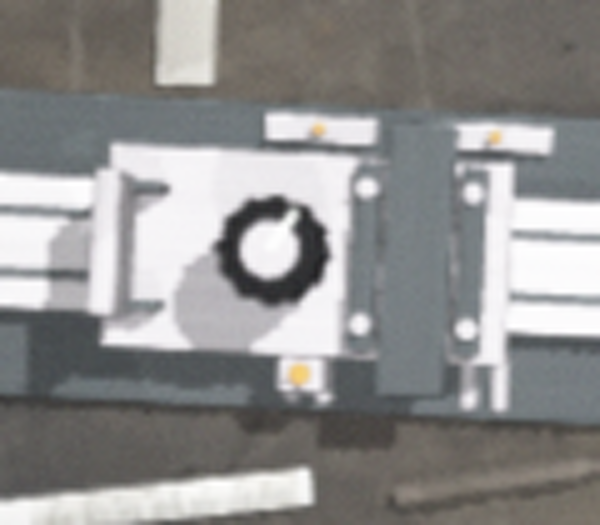

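View pics/s4.png

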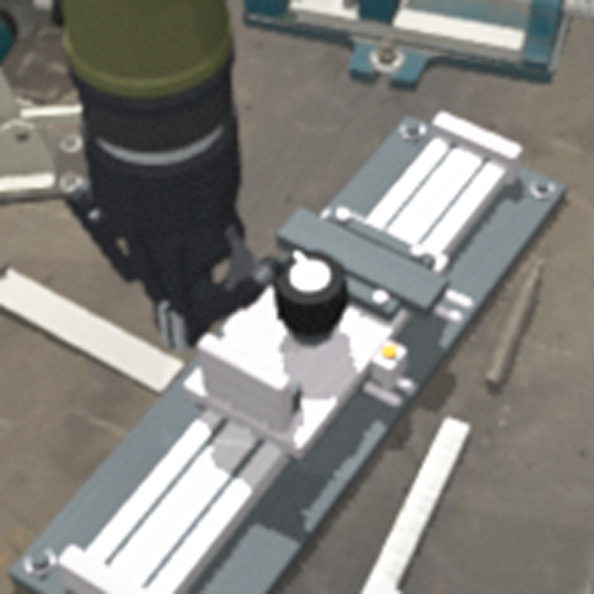

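The carrier is seated: the mark at crop (300,374) gives base y of about -4.5, and the rib mid is at -4.9. Next I'll open the gripper above the knob.

```bash
python3 - <<'E'
from h import *; import base
d=env.get_image("top");d2=env.get_image("scene")
h=cv2.cvtColor(d["image"],cv2.COLOR_RGB2GRAY)[240:270,235:270]
n,l,s,c=cv2.connectedComponentsWithStats((h<50).astype(np.uint8)); i=1+np.argmax(s[1:,4]); x,y,w,hh=s[i][:4]
uv=(235+x+w/2-.5,240+y+hh/2-.5); print(s[i],uv,[ray(d,uv,z).round(1) for z in (95,102)])
h=cv2.cvtColor(d2["image"],cv2.COLOR_RGB2GRAY)[270:308,270:300]; m=(h>150).astype(np.uint8)
n,l,s,c=cv2.connectedComponentsWithStats(m); print(s,c+[270,270])
print("model",base.W(1,4.7), proj(d2,[*base.W(1,4.7),102]))
uv=(190+(311+.5)/3.3-.5,200+(273+.5)/3.3-.5); print(uv,ray(d2,uv,103))
E
python3 go.py 502.5 125.5 165 2.0
```

```text
[17 16 13  9 27] (np.float64(258.0), np.float64(260.0)) [array([490.7, 116.9,  95. ]), array([490.5, 116.1, 102. ])]
[[  0   0  30  35 668]
 [  5   0  25  12  89]
 [ 22   0   3   2   3]
 [ 25   2   1   1   1]
 [ 26   4   1   1   1]
 [  8   6  12  13 107]
 [ 27  17   2   2   2]
 [  0  20  30  18 269]] [[284.03143713 286.29640719]
 [288.71910112 274.29213483]
 [293.         270.33333333]
 [295.         272.        ]
 [296.         274.        ]
 [283.20560748 282.51401869]
 [297.5        287.5       ]
 [284.50929368 301.37918216]]
model [502.52541948 125.51879456] [283.06721937 283.2996502 ]
(283.8939393939394, 282.3787878787879) [501.80470966 123.28236468 103.        ]
t 7.95 pos [511.  240.5 162.8] yaw 1.5 F [ 0.2  0.4 -0.2] g -0.1
shift m [-0.1153 -0.0004 -0.0022] yaw -0.5
```

```bash
python3 -m jog '[[[-0.03,0,-0.01,-0.13,-1],[-0.06,0,-0.01,-0.26,-1],[-0.09,0,-0.01,-0.39,-1],[-0.116,0,-0.008,-0.5,-1],[-0.116,0,-0.006,-0.5,-1]]]'; python3 go.py 502 124.7 66 2.0; python3 -c "
from h import *
d=env.get_image('wrist');print(proj(d,[502,124.7,102]))
cv2.imwrite('pics/w5.png',d['image'][:,:,::-1])"
```

```text
clock: 8.45
tool_pos: [500.7, 121.3, 166.6]
orientation: [-3.138, 0.0, 1.999]
force: [0.5, 0.0, -0.1]
grip_width: 72.6
t 8.45 pos [500.7 121.3 166.6] yaw 1.999 F [ 0.5  0.  -0.1] g 72.6
shift m [0.0026 0.0026 0.1006] yaw -0.001
[326.31722244 260.43505844]
```

View pics/w5.png

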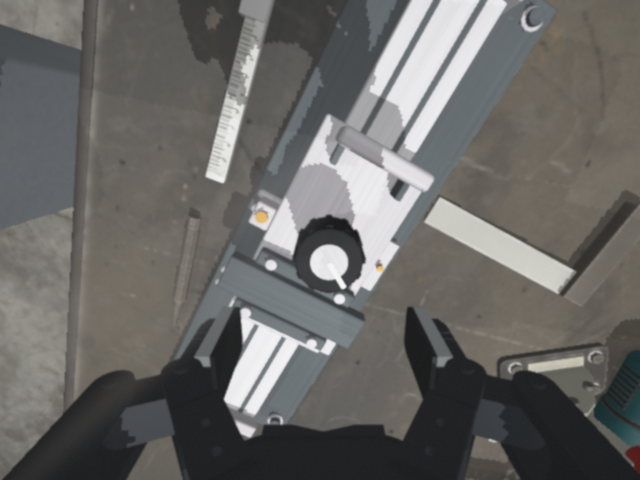

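The knob's top centre is at about (329,263) and the jaws are symmetric about x≈323.

```bash
python3 -c "
from h import *
d=env.get_image('wrist')
g=cv2.cvtColor(d['image'],cv2.COLOR_RGB2GRAY)[210:300,285:372];m=(g<55).astype(np.uint8)
n,l,s,c=cv2.connectedComponentsWithStats(m);i=1+np.argmax(s[1:,4]);print(s[i])
cv2.imwrite('pics/wk.png',cv2.resize(d['image'][200:310,270:390,::-1],None,fx=5,fy=5))
print(ray(d,(329,263),102))"; python3 go.py 502 124.7 66 2.0
```

```text
[  8   8  70  47 898]
[504.51051789 125.27427779 102.        ]
t 8.55 pos [501.2 123.5 166.8] yaw 1.998 F [ 0.1 -0.2 -0.1] g 84.8
shift m [0.0008 0.0012 0.1008] yaw -0.002
```

View pics/wk.png

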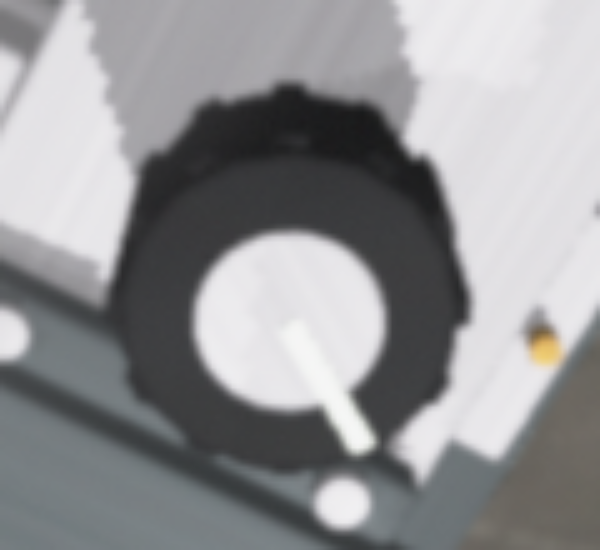

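```bash
python3 -m jog '[[[0.0005,0.0025,0.04,0,-1],[0.0005,0.0025,0.075,0,-1],[0.0005,0.0025,0.092,0,-1],[0.0005,0.0025,0.1,0,-1],[0.0005,0.0025,0.1,0,-1]]]'; python3 -m jog '[[[0,0,0,0,0.1],[0,0,0,0,0.1]]]'; python3 go.py 503.3 125 66 2.0;  python3 -c "
from h import *
d=env.get_image('wrist')
cv2.imwrite('pics/w6.png',d['image'][:,:,::-1])"
```

```text
clock: 9.05
tool_pos: [503.3, 125.8, 67.0]
orientation: [-3.139, -0.001, 2.0]
force: [0.3, 0.2, 0.5]
grip_width: 85.3
clock: 9.25
tool_pos: [505.4, 125.7, 69.5]
orientation: [3.139, 0.0, 2.0]
force: [-0.1, -0.7, -0.5]
grip_width: 58.9
t 9.25 pos [505.4 125.7  69.5] yaw 2.0 F [-0.1 -0.7 -0.5] g 58.9
shift m [ 0.0002 -0.0022  0.0035] yaw -0.0
```

View pics/w6.png

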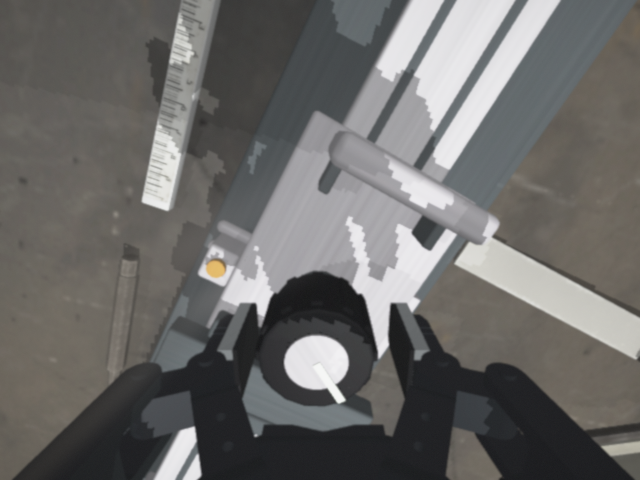

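The knob (317,362) sits between the jaws (about 255 and 388), nearly centred. Closing.

```bash
python3 -m jog '[[[0,0,0.001,0,0.3],[0,0,0.001,0,0.5],[0,0,0.001,0,1],[0,0,0.001,0,1],[0,0,0.001,0,1]]]'; python3 go.py 503.3 125 66 2.0
```

```text
clock: 9.8
tool_pos: [503.4, 124.7, 69.1]
orientation: [-3.141, 0.0, 1.999]
force: [-8.1, -3.3, 15.3]
grip_width: 43.7
t 9.8 pos [503.4 124.7  69.1] yaw 1.999 F [-8.1 -3.3 15.3] g 43.7
shift m [0.0003 0.0001 0.0031] yaw -0.001
```

```bash
python3 -m jog '[[[0,-0.001,-0.002,0,1],[0,-0.002,-0.003,0,1],[0,-0.002,-0.003,0,1]]]'; python3 go.py 503.3 125 66 2.0
```

```text
clock: 10.1
tool_pos: [503.1, 124.4, 69.6]
orientation: [3.141, 0.0, 2.0]
force: [5.0, -0.1, -14.0]
grip_width: 43.5
t 10.1 pos [503.1 124.4  69.6] yaw 2.0 F [  5.   -0.1 -14. ] g 43.5
shift m [0.0005 0.0004 0.0036] yaw -0.0
```

```bash
python3 -m jog '[[[0,0.0008,0.0015,0,1],[0,0.0008,0.0015,0,1]]]'; python3 -m jog '[[[0,0,0,0.05,1],[0,0,0,0.1,1],[0,0,0,0.15,1],[0,0,0,0.2,1]]]'; python3 -c "
from bench import env
o=env.observe();print(o['torque'],o['joint_efforts'])"
```

```text
clock: 10.3
tool_pos: [503.2, 124.5, 69.4]
orientation: [-3.142, 0.0, 2.0]
force: [-1.5, -0.9, 0.7]
grip_width: 43.1
clock: 10.7
tool_pos: [503.4, 124.5, 69.4]
orientation: [3.141, 0.0, 1.798]
force: [-0.8, -2.1, 1.3]
grip_width: 43.6
[-0.33136088  0.11474559  0.02977934] [  0.58828387 -46.77057981  29.24043953  -0.52435666   0.40739483
  -0.4815652 ]
```

```bash
cat > st.py <<'E'
from bench import env
o=env.observe();print(o["clock"],"yaw",o["orientation"][2].round(3),"F",o["force"].round(1),"T",o["torque"].round(3),"g",o["grip_width"].round(1),"pos",o["tool_pos"].round(1))
E
for i in 1 2 3; do python3 -m jog '[[[0,0,0,0.06,1],[0,0,0,0.12,1]]]' >/dev/null; python3 st.py; done
```

```text
Traceback (most recent call last):
  File "st.py", line 2, in <module>
    o=env.observe();print(o["clock"],"yaw",o["orientation"][2].round(3),"F",o["force"].round(1),"T",o["torque"].round(3),"g",o["grip_width"].round(1),"pos",o["tool_pos"].round(1))
                                                                                                                             ^^^^^^^^^^^^^^^^^^^^^
AttributeError: 'float' object has no attribute 'round'
Traceback (most recent call last):
  File "st.py", line 2, in <module>
    o=env.observe();print(o["clock"],"yaw",o["orientation"][2].round(3),"F",o["force"].round(1),"T",o["torque"].round(3),"g",o["grip_width"].round(1),"pos",o["tool_pos"].round(1))
                                                                                                                             ^^^^^^^^^^^^^^^^^^^^^
AttributeError: 'float' object has no attribute 'round'
Traceback (most recent call last):
  File "st.py", line 2, in <module>
    o=env.observe();print(o["clock"],"yaw",o["orientation"][2].round(3),"F",o["force"].round(1),"T",o["torque"].round(3),"g",o["grip_width"].round(1),"pos",o["tool_pos"].round(1))
                                                                                                                             ^^^^^^^^^^^^^^^^^^^^^
AttributeError: 'float' object has no attribute 'round'
```

```bash
sed -i 's/o\["grip_width"\].round(1)/round(o["grip_width"],1)/' st.py; python3 st.py; for i in 1 2 ; do python3 -m jog '[[[0,0,0,0.04,1],[0,0,0,0.08,1]]]' >/dev/null; python3 st.py; done
```

```text
11.3 yaw 1.437 F [-0.3 -2.   0. ] T [-0.362 -0.033 -0.018] g 43.6 pos [503.7 124.5  69.4]
11.5 yaw 1.358 F [ 0.4 -1.3  0. ] T [-0.407 -0.108  0.047] g 43.6 pos [503.7 124.5  69.4]
11.7 yaw 1.278 F [ 0.2 -1.1  0.2] T [-0.415 -0.105  0.12 ] g 43.5 pos [503.8 124.5  69.4]
```

```bash
for i in 1 2 3 4 5; do python3 -m jog '[[[0,0,0,0.04,1],[0,0,0,0.08,1]]]' >/dev/null; python3 st.py; done; python3 -c "
from h import *
d=env.get_image('wrist')
cv2.imwrite('pics/w7.png',d['image'][:,:,::-1])"
```

```text
11.9 yaw 1.198 F [ 1.  -0.9 -0.1] T [-0.429 -0.14   0.103] g 43.7 pos [503.8 124.4  69.4]
12.1 yaw 1.118 F [ 0.5 -1.9 -0.7] T [-0.45  -0.153  0.049] g 43.4 pos [503.9 124.4  69.4]
12.3 yaw 1.038 F [ 0.2 -2.7 -0.7] T [-0.493 -0.136  0.084] g 43.6 pos [503.9 124.4  69.4]
12.5 yaw 0.958 F [ 0.7 -1.8 -1.5] T [-0.524 -0.251  0.077] g 43.7 pos [504.  124.3  69.4]
12.7 yaw 0.878 F [ 1.3 -2.5 -1.2] T [-0.525 -0.229  0.109] g 43.4 pos [504.  124.3  69.4]
```

View pics/w7.png

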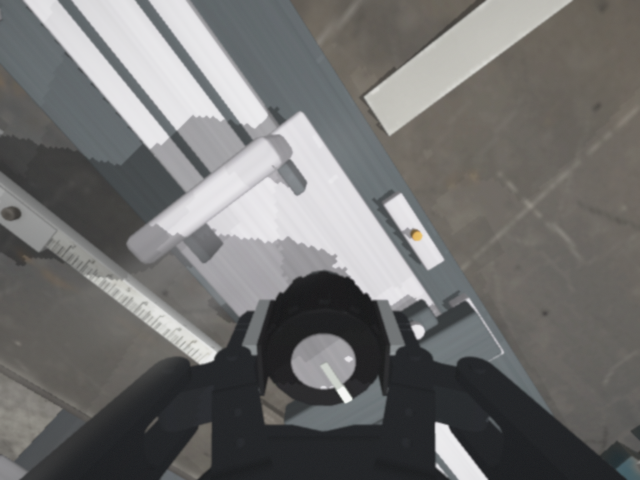

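The knob is turning with the jaws: the pointer is at the same place in the gripper view after 1.12 rad. I'll add a margin beyond the worst case of 1.06 rad.

```bash
for i in 1 2 3 4; do python3 -m jog '[[[0,0,0,0.03,1],[0,0,0,0.06,1]]]' >/dev/null; python3 st.py; done; python3 -c "
from h import *
d=env.get_image('wrist')
cv2.imwrite('pics/w8.png',cv2.resize(d['image'][250:430,220:430,::-1],None,fx=3,fy=3))"
```

```text
12.95 yaw 0.818 F [ 1.9 -3.1  2.2] T [-0.932 -0.357  0.118] g 43.7 pos [504.  124.3  69.3]
13.15 yaw 0.757 F [ 1.2 -4.3  2.7] T [-1.06  -0.442  0.123] g 43.1 pos [504.  124.4  69.3]
13.35 yaw 0.697 F [ 2.6 -5.1  3.1] T [-1.152 -0.508  0.147] g 43.5 pos [504.1 124.3  69.3]
13.55 yaw 0.637 F [ 2.5 -5.5  2.4] T [-1.173 -0.532  0.081] g 43.7 pos [504.1 124.3  69.3]
```

View pics/w8.png

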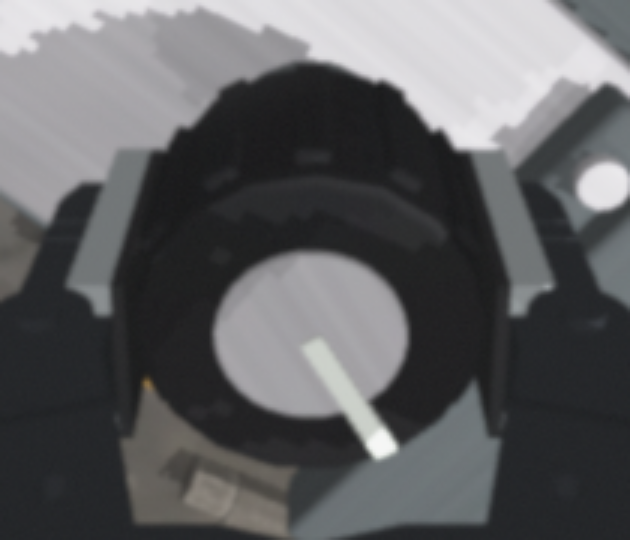

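Torque is up to 0.12–0.15 N m, which matches slipping, over a total turn of 1.36 rad. I'll relieve the side load and let go.

```bash
python3 -m jog '[[[-0.0005,0.0006,0,0,1],[-0.0005,0.0006,0,0,1]]]'>/dev/null; python3 st.py; python3 -m jog '[[[0,0,0,0,0.1],[0,0,0,0,-0.3],[0,0,0,0,-0.6],[0,0,0,0,-0.8],[0,0,0,0,-0.8]]]'; python3 st.py;  python3 -c "
from h import *
d=env.get_image('wrist')
cv2.imwrite('pics/w9.png',cv2.resize(d['image'][250:430,220:430,::-1],None,fx=3,fy=3))"
```

```text
13.8 yaw 0.639 F [ 3.3 -2.2  2.9] T [-0.648 -0.624 -0.047] g 43.6 pos [504.1 124.2  69.3]
clock: 14.3
tool_pos: [502.5, 124.1, 68.4]
orientation: [-3.141, 0.001, 0.64]
force: [-0.5, -0.4, -0.5]
grip_width: 77.0
14.3 yaw 0.64 F [-0.5 -0.4 -0.5] T [-0.025 -0.076  0.054] g 77.0 pos [502.5 124.1  68.4]
```

View pics/w9.png

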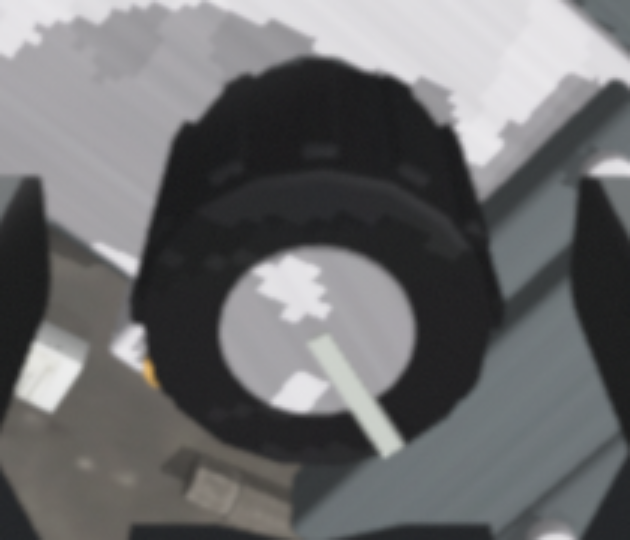

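The gripper is clear on both sides and the knob did not turn back. I'll rise and check.

```bash
python3 -m jog '[[[0,0,-0.03,0,-0.8],[0,0,-0.07,0,-0.8],[0,0,-0.12,0,-0.8],[0,0,-0.17,0,-0.8],[0,0,-0.2,0,-0.8]]]'; python3 -m jog '[[[0.05,0.03,0,0,-0.8],[0.09,0.06,0,0,-0.8],[0.12,0.09,0,0,-0.8],[0.12,0.09,0,0,-0.8]]]' >/dev/null; python3 st.py; python3 go.py 480 300 270 0.64
```

```text
clock: 14.85
tool_pos: [504.1, 124.3, 272.9]
orientation: [3.14, -0.004, 0.64]
force: [-0.7, 0.7, -0.6]
grip_width: 76.9
15.25 yaw 0.638 F [-1.   0.5 -1.5] T [-0.023  0.008 -0.012] g 77.1 pos [657.5 122.7 264.7]
t 15.25 pos [657.5 122.7 264.7] yaw 0.638 F [-1.   0.5 -1.5] g 77.1
shift m [-0.037  -0.2482 -0.0053] yaw -0.002
```

```bash
python3 -m jog '[[[-0.007,-0.05,0,0,-0.8],[-0.014,-0.1,0,0,-0.8],[-0.02,-0.15,0,0,-0.8],[-0.03,-0.2,0,0,-0.8],[-0.037,-0.248,0,0,-0.8]]]'
python3 - <<'E'
from h import *
crop(env.get_image("top"),150,190,380,320,3.4,"pics/t9.png");crop(env.get_image("scene"),190,200,370,410,2.8,"pics/s9.png")
E
```

```text
clock: 15.75
tool_pos: [473.6, 300.4, 268.7]
orientation: [-3.141, 0.0, 0.639]
force: [-0.1, 1.8, 0.3]
grip_width: 76.8
```

View pics/t9.png

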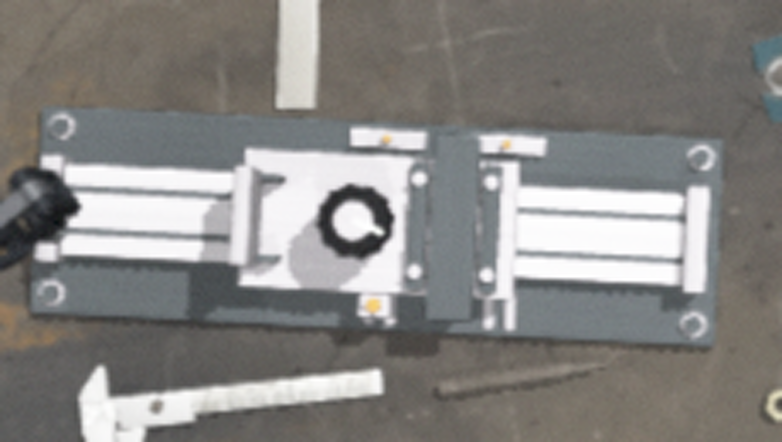

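View pics/s9.png

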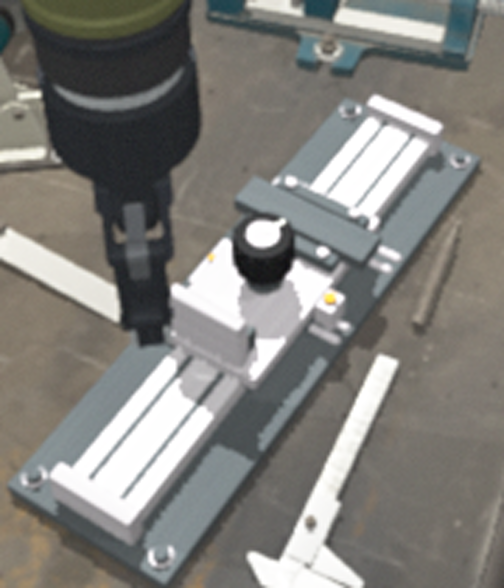

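The mark is still at top pixel x≈260, the same as after seating. The pointer has gone from about -60° to +25° in the top view, about 1.4 rad clockwise. The tools haven't moved.

```bash
python3 -c "
from bench import env
print(env.sign_off())"; python3 st.py
```

```text
the job is handed in; nothing more can be done
None
the job is handed in; nothing more can be done
```

I pushed the carrier by its push plate over the first rib into station 1, then tightened the knob clockwise, let go and moved clear. I handed it in at about 16 s, well inside the 51 s limit.

**Carrier:** the force peaked at about 11 N on the rib, then fell to zero as the plunger pulled the carrier ahead of the fingers. Afterwards the mark read about base y -4.5 mm against -4.9 mm for the middle of the notch, which is within camera accuracy. It had not moved after tightening.

**Knob:** I turned it 1.36 rad; the worst case to reach the first click was 1.06 rad. The pointer stayed fixed relative to the jaws, so the knob did not slip in the grip. Torque rose to 0.12–0.15 N m, as expected for slipping. It was noisy and dipped in between, so I didn't pick out a single click in it. The knob did not turn back on release.

**Surroundings:** the square, punch and caliper looked unmoved in the last pictures. The magnet and spanner were outside those views, but the arm didn't go down near them.

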